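# Slide the wet painted fish into the drying box under its sprung flap

### The job

With one fingertip press the long red tab down to swing the yellow spring flap open and hold it, and meanwhile with the other fingertip push the blue upright of the paddle so that the freshly painted fish slides under the open flap, all the way in to the stop. Then take the hand away so that the flap closes behind the fish. Never lift or tip the paddle or let the flap touch the wet fish, and leave the paint jar, bird and tub where they are.

Things in the scene. Friction and masses are not known exactly. Their poses are not given: they have to be found in the camera images.
- drybox: Fixed low drying box: blue walls, clear roof 54 mm high, 140 mm deep, 190 mm wide. Origin on the table under the middle of its mouth; x points straight into the mouth along the lane, y to the left, z up. 'In box axes' below means this frame, in mm. Its 6 mm plywood base plate reaches from x = -185 to +150 and y = -75 to +115.
- mouth (a point): Middle of the mouth on the lane floor (0, 0, 6 in box axes), axes as the box. The lane is 46 mm wide along the x axis, floor 6 mm above the table, between wooden rails 14 mm high (tops above the table) from x = -178 to the mouth, then a tunnel 46 mm wide.
- stop (a point): Middle of the stop bar's face at the inner end of the lane (66, 0, 13 in box axes). The front of the paddle's board meets it.
- axle (a point): Front end of the flap's axle (-175, 34, 44 in box axes), an 8 mm steel rod running parallel to x from here to the mouth. Its front stand is a block 8 x 14 mm and 52 mm high at x = -179, y = 34.
- flap (a joint): Angle of the flap about its axle, rad: 0 closed, 0.9 fully open at a hard stop. A spring always closes it: about 2 N on the tab starts it, 4 to 5 N holds it open. Yellow plate and red tab are one rigid rocker; pushing the tab down swings the plate up sideways in its own plane. Above 0.75 the fish passes under; below 0.65 it does not. Pushing the fish at the plate does not open it.
- flap_plate (a point): Middle of the lower edge of the yellow plate (moves with it). Closed, the 4 mm plate at x = 0 bars the mouth from y = -22 to +16 and from 16 to 48 mm above the table (box axes). Fully open, its highest corner is about 90 mm above the table.
- flap_tab (a point): Point on the red tab's top face, 38 mm from the axle, halfway along (moves with it). The tab is 140 mm long (x = -170 to -30 in box axes), 5 mm thick, reaching 57 mm to the left of the axle. Closed it slopes up to the left at 0.41 rad (this point at y 68, z 61); open it slopes down at 0.49 rad (y 69, z 28). A fingertip can slide along it parallel to the lane while holding it down.
- paddle: Loose 0.13 kg wooden paddle lying in the lane. Board 40 mm wide, 6 mm thick, from 90 mm behind the origin to 24 mm ahead. The orange fish (44 long, 28 wide, top 26 above the underside) is centred over the origin; the blue upright stands at the rear. Origin on the underside below the fish's middle, x forward to the mouth. At the stop the origin is at x = +42 in box axes.
- upright (a point): Middle of the rear face of the paddle's blue upright, which is pushed: 90 mm behind the paddle's origin, 30 mm above its underside. The upright is 12 mm thick, 26 mm wide, its top 50 mm above the underside (56 mm above the table). At the stop it still stands outside, and the closed flap passes 4 mm above the board.
- paint_jar: Bystander: red paint jar with yellow cap, 48 mm across, 65 mm high, left of the lane; origin under its middle. Leave alone.
- bird: Bystander: small white bird figure, 40 mm across, 66 mm high, right of the lane; origin under its middle. Leave alone.
- paint_tub: Bystander: green tub, 52 mm across, 40 mm high, right of the box; origin under its middle. Leave alone.
Not all that is in view belongs to the job. There is more than one size of the paddle; the job needs the middle-sized.

How it is judged:
On the way, in this order (a step that is already met when the one before it is completed fails the run):
1. a finger holds the flap wide open by its tab while the fish is still outside (value of joint flap above 0.75 rad and contact force between the fingers and flap above 0.5 N and x of paddle in the frame of mouth below -0.024 m), for 0.1 s.
2. the fish goes under the flap while a finger still holds it open (value of joint flap above 0.65 rad and contact force between the fingers and flap above 0.5 N and x of paddle in the frame of mouth above 0 m), for 0.1 s.
At the end, for the whole second after the job is handed in: The paddle is at the stop (origin at least 36 mm beyond the mouth; 42 mm is the stop), flat on the lane floor and still, and the flap is closed (below 0.06 rad) (x of paddle in the frame of mouth above 0.036 m and z of paddle in the frame of mouth below 0.004 m and angle between paddle's own z axis and vertical below 0.06 rad and value of joint flap below 0.06 rad and linear speed of paddle below 0.01 m/s); the robot touches nothing.
It fails at once if the paddle is lifted or tipped (z of paddle in the frame of mouth above 0.01 m or angle between paddle's own z axis and vertical above 0.15 rad).
It fails at once if the flap touches the wet fish (more than 1 N) (contact force between flap and paddle above 1 N).
It fails at once if a bystander is moved by more than 15 mm (distance of any of paint_jar, bird, paint_tub from where it was at the start of the episode above 0.015 m).
It also fails if it takes over 45 s, if anything falls off the work surface, if the arm or the gripper's body presses on something with over 40 N, if the wrist force passes 120 N, or if a joint passes its speed limit or range.

### The arm

A 6-joint arm with a two-finger parallel gripper is mounted at the origin on the work surface. World frame = base frame: x ahead of the robot, y to its left, z up, the work surface at z = 0. Lengths are in m, angles in rad, forces in N, time in s.
With the tool pointing down it reaches from about 0.375 to 0.975 m from the base axis. Payload 3.8 kg.
Tool frame: the origin (TCP) lies at the very end of the fingers, on their centre line; the grasp point (between the pads) lies 19 mm behind it; z points along the fingers, y is the line along which they close (so a half turn about z gives the same grasp; the last joint's range is limited). The gripper opens to 85 mm and grips with 20 to 120 N. Pads are 22 mm wide; open, the fingers measure 114 mm over their backs; the gripper's body (76 mm by 85 mm) begins 54 mm behind the grasp point. The pads swing forward as they close: fully open they stand 13 mm farther back than shut.
Start: joints at [-0.037, 0.264, 1.604, -0, 1.274, -0.037], TCP at [0.675, -0, 0.231] pointing down, gripper open.
Joint ranges: [-2.63, 2.63], [-0.94, 2.18], [0.31, 2.57], [-1.31, 4.45], [0, 2.66], [-2.55, 2.55]. Speed limits (rad/s): [2.57, 2.57, 3.14, 3.14, 3.14, 3.14].

### API

Orientations are given as a rotation vector (axis times angle).
In Python, from workcell import read_state, read_camera, calibration, finish_job gives the robot as it stands.
- The arm moves only by the tool step_arm, never from a script. Its argument "commands" is a list of rows, each an object of numbers: "fingers": the gripper's target within -1 to 1 (shut at 1, half-way at 0, fully open at -1); "dx", "dy", "dz": the shift along the tool's x, y, z in m; "roll": the turn about the tool's z in degrees. In form: [{"fingers": .., "dx": .., "dy": .., "dz": .., "roll": ..}, ...]. A call has 1 to 8 rows; each row is the pose to reach, as a shift and turn from the pose commanded when the call began, along the tool's axes at that moment; what a row does not reach only later rows make up. A row lasts 1/8 s, in which the tool goes at most 62.5 mm and 10.7 degrees, less where a joint would pass 70% of its speed; a pose out of reach is approached as far as the arm can. A call with a gripper value outside its range is refused whole. The fingers move at their own pace and stop on an object; "squeeze" is the grip in N (left out, the last holds). Time passes only in rows, so rows that repeat a pose let the fingers close. It gives the time, the measured TCP pose, the force, the opening and the grip force at its end, in the units of the state.
- read_state(): the state, without advancing time (a new reading comes with each control period).
- read_camera(name): name is "scene" or "side" or "wrist"; returns (picture, depth): 384x512x3 uint8, blue, green, red; 384x512 float32, m along the optical axis (not along the pixel's ray), 0 where there is no reading.
- calibration(name): a dict with "intrinsics" (3x3 intrinsics, pixels), "k1" (the pictures are not rectified: a ray, as slopes to the right and down, at radius r is drawn at 1 + k1 r^2 times it, then the intrinsics apply), "world_to_cam" (4x4, takes a point from world to camera coordinates). Camera axes: x right, y up, looking along -z (the intrinsics and any distortion apply to the point x, -y, -z); pixel columns grow to the right and rows downward; lengths in m; the calibration is good to about 2 mm. A picture is of the moment at which its call begins: read the wrist's pose just before it. calibration takes no time and is no camera call; for the wrist camera it gives the pose at the moment of the call.
- finish_job(): hands the job in; it is judged then, once.
The state is a dict: "time": time; "q": joint angles; "joint_vel": joint speeds; "joint_torque": joint torques, N m; "tool_pos": TCP position; "tcp_rot": TCP orientation; "wrist_force": force on the tool from outside, world axes, zero at the start; "torque": the same for the moment, N m; "width": opening from 0.0 (shut) to 1.0 (fully open); "grip_force": force on a finger pad.
Only numpy, scipy, OpenCV 4.12 (cv2) and the standard library are available. Lean on these libraries where they do the work, as an engineer would, in place of code of your own. Each camera call takes 0.05 s, during which the arm holds its last target. There are 200 camera calls.

## Working session

There is one attempt and no reset: what is moved stays moved. The work goes in short steps, Python scripts to look and compute and a tool call to move; the robot and the scene stay as the last step left them, time stands still between calls to the robot, and variables do not carry over. Pictures are saved under pics/ and viewed, at most 10 in all, crops included, and the job is handed in when it is done.

Besides the shell and the picture viewer there is one more tool, called as name(argument=value, ...), one argument or row to a line, values as JSON. step_arm: Moves the arm, as the interface text tells. Its arguments: {"type":"object","properties":{"commands":{"type":"array","items":{"type":"object","properties":{"fingers":{"type":"number"},"dx":{"type":"number"},"dy":{"type":"number"},"dz":{"type":"number"},"roll":{"type":"number"}}}},"squeeze":{"type":"number"}},"required":["commands"]}

```bash
mkdir -p pics; ls; cat > h.py <<'E'
import numpy as np, cv2
from workcell import *
def grab(n):
    c=calibration(n); p,d=read_camera(n); return p,d,c
def pts(d,c,uv):
    # pixels -> world by depth
    uv=np.asarray(uv,float).reshape(-1,2); K=np.array(c["intrinsics"]); 
    s=rays(c,uv); z=d[uv[:,1].astype(int),uv[:,0].astype(int)]
    P=np.c_[s[:,0]*z,-s[:,1]*z,-z]; M=np.linalg.inv(np.array(c["world_to_cam"]))
    return P@M[:3,:3].T+M[:3,3]
def rays(c,uv):
    K=np.array(c["intrinsics"]); a=(np.asarray(uv,float).reshape(-1,2)-K[:2,2])/[K[0,0],K[1,1]]; s=a.copy()
    for _ in range(10): s=a/(1+c["k1"]*(s**2).sum(1,keepdims=True))
    return s
def plane(c,uv,h):
    s=rays(c,uv); M=np.linalg.inv(np.array(c["world_to_cam"])); D=np.c_[s[:,0],-s[:,1],-np.ones(len(s))]@M[:3,:3].T; o=M[:3,3]
    return o+D*((h-o[2])/D[:,2:])
def proj(c,P):
    P=np.asarray(P,float).reshape(-1,3); M=np.array(c["world_to_cam"]);Q=P@M[:3,:3].T+M[:3,3]
    s=np.c_[Q[:,0]/-Q[:,2],-Q[:,1]/-Q[:,2]]; s=s*(1+c["k1"]*(s**2).sum(1,keepdims=True)); K=np.array(c["intrinsics"])
    return s*[K[0,0],K[1,1]]+K[:2,2]
E
python3 - <<'E'
from h import *
print(read_state())
for n in ["scene","side"]:
    p,d,c=grab(n); cv2.imwrite(f"pics/{n}0.png",p); np.save(f"{n}0.npy",d); print(n,c)
E
```

```text
pics
{'time': 0.0, 'q': array([-3.69027735e-02,  2.64779408e-01,  1.60534253e+00, -1.88938240e-05,
        1.27369063e+00, -3.68824060e-02]), 'joint_vel': array([ 0.00318559, -0.00180361, -0.00161972, -0.00129437, -0.00113004,
        0.000634  ]), 'joint_torque': array([ 6.10465631e-04, -5.15121067e+01, -3.67308676e+01, -4.07824507e-05,
        1.31324201e-02,  1.46811578e-05]), 'tool_pos': array([6.74287764e-01, 1.62881849e-05, 2.29961315e-01]), 'tcp_rot': array([-2.22031582, -2.22028292,  0.00239264]), 'wrist_force': array([ 0.76355542, -0.00237251,  0.26189531]), 'torque': array([0.03810496, 0.05294945, 0.0291701 ]), 'grip_force': 0.0, 'width': 0.9989796972166313}
scene {'intrinsics': array([[436.26752396,   0.        , 257.60147001],
       [  0.        , 436.26752396, 201.39267588],
       [  0.        ,   0.        ,   1.        ]]), 'k1': -0.10851020046233971, 'world_to_cam': array([[-0.62460788,  0.78088376,  0.0092498 ,  0.34802192],
       [-0.51974446, -0.42451155,  0.74138765,  0.23826394],
       [ 0.58286422,  0.45826903,  0.67101326, -1.48469955],
       [ 0.        ,  0.        ,  0.        ,  1.        ]])}
side {'intrinsics': array([[399.49422751,   0.        , 264.06795694],
       [  0.        , 399.49422751, 194.44627286],
       [  0.        ,   0.        ,   1.        ]]), 'k1': -0.03348277095172316, 'world_to_cam': array([[ 0.92229379, -0.38627739, -0.01280372, -0.50465107],
       [ 0.27581232,  0.6346126 ,  0.72193796, -0.23898542],
       [-0.27074291, -0.66937032,  0.69183932, -0.77783832],
       [ 0.        ,  0.        ,  0.        ,  1.        ]])}
```

View pics/scene0.png

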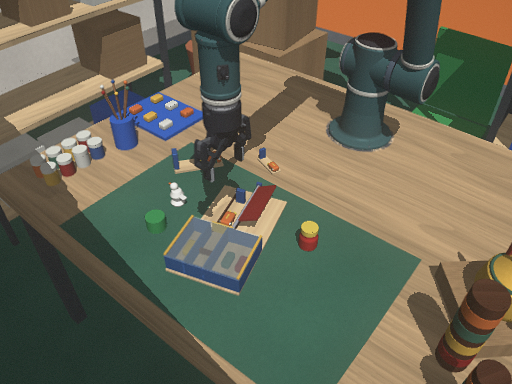

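View pics/side0.png

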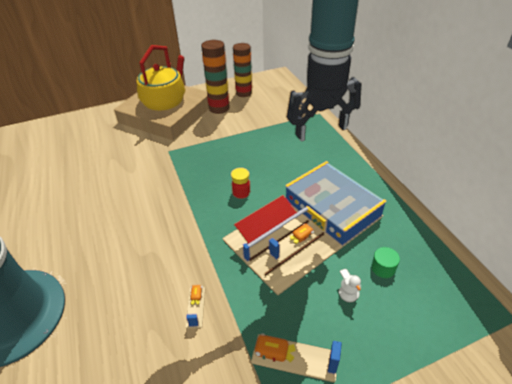

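The scene picture shows the drybox at about (230,240), tab (260,205), jar (308,236), bird (177,193) and tub (155,220). There are three paddles in the side view: a small one at (195,307), a large one at (295,355), and one lying in the lane at (290,240). The one in the lane fits the description. I'll confirm it in an enlarged crop.

```bash
python3 - <<'E'
from h import *
p=cv2.imread("pics/side0.png"); cv2.imwrite("pics/side_crop.png",cv2.resize(p[155:295,215:395],None,fx=4.2,fy=4.2,interpolation=cv2.INTER_CUBIC))
for n in ["side","scene"]:
    p=cv2.imread(f"pics/{n}0.png"); d=np.load(f"{n}0.npy"); c=calibration(n); hsv=cv2.cvtColor(p,cv2.COLOR_BGR2HSV)
    for name,lo,hi in [("red",(0,150,60),(6,255,255)),("red2",(174,150,60),(180,255,255)),("blue",(105,120,40),(125,255,255)),("orange",(7,200,150),(17,255,255)),("yellow",(22,150,120),(32,255,255))]:
        m=cv2.inRange(hsv,lo,hi); k,l,st,ce=cv2.connectedComponentsWithStats(m)
        for i in range(1,k):
            if st[i,4]<25: continue
            ys,xs=np.where((l==i)&(d>0)); 
            if len(xs)<10: continue
            P=pts(d,c,np.c_[xs,ys]); md=np.median(P,0)
            if .3<md[0]<1 and abs(md[1])<.5: print(n,name,st[i],md.round(3),np.percentile(P,3,0).round(3),np.percentile(P,97,0).round(3))
E
```

```text
side red [232 181  18  17 220] [0.539 0.13  0.026] [0.524 0.125 0.004] [0.561 0.146 0.041]
side red [ 235  196   61   47 1257] [ 0.546 -0.009  0.057] [ 0.486 -0.04   0.047] [0.611 0.023 0.067]
side blue [287 189  21  21 120] [0.645 0.044 0.036] [0.637 0.01  0.009] [0.656 0.07  0.046]
side blue [327 205  57  39 477] [ 0.724 -0.087  0.028] [ 0.677 -0.106  0.011] [ 0.814 -0.064  0.047]
side blue [269 239  10  19 136] [ 0.536 -0.08   0.043] [ 0.532 -0.09   0.018] [ 0.543 -0.067  0.055]
side blue [244 244   5  16  65] [ 0.48  -0.062  0.036] [ 0.478 -0.066  0.012] [ 0.485 -0.055  0.051]
side blue [187 315  11  11  93] [ 0.333 -0.165  0.029] [ 0.326 -0.169  0.01 ] [ 0.34  -0.16   0.038]
side blue [328 341  13  32 259] [ 0.531 -0.342  0.062] [ 0.522 -0.35   0.02 ] [ 0.546 -0.323  0.065]
side orange [293 225  17  15  80] [ 0.613 -0.057  0.028] [ 0.599 -0.068  0.01 ] [ 0.63  -0.025  0.031]
side orange [191 286  10  14  64] [ 0.353 -0.109  0.017] [ 0.345 -0.118  0.014] [ 0.365 -0.091  0.019]
side orange [257 349  27  10 122] [ 0.442 -0.283  0.03 ] [ 0.425 -0.295  0.025] [ 0.459 -0.269  0.032]
s
[... 590 characters left out ...]
116  0.012]
side yellow [266 342  12   5  33] [ 0.449 -0.27   0.033] [ 0.441 -0.275  0.031] [ 0.457 -0.263  0.035]
side yellow [286 344   9  18  99] [ 0.475 -0.288  0.021] [ 0.466 -0.302  0.013] [ 0.486 -0.279  0.022]
scene red [239 185  37  36 562] [ 0.554 -0.004  0.061] [ 0.487 -0.037  0.05 ] [0.615 0.029 0.071]
scene red [300 234  18  17 209] [0.564 0.163 0.031] [0.542 0.141 0.008] [0.57  0.175 0.046]
scene blue [172 149   7  20  80] [ 0.546 -0.321  0.051] [ 0.532 -0.34   0.016] [ 0.552 -0.316  0.068]
scene blue [164 256  80  36 777] [0.796 0.032 0.03 ] [ 0.769 -0.059  0.011] [0.822 0.112 0.05 ]
scene yellow [301 221  17  10  25] [0.536 0.142 0.066] [0.527 0.132 0.064] [0.555 0.171 0.068]
```

View pics/side_crop.png

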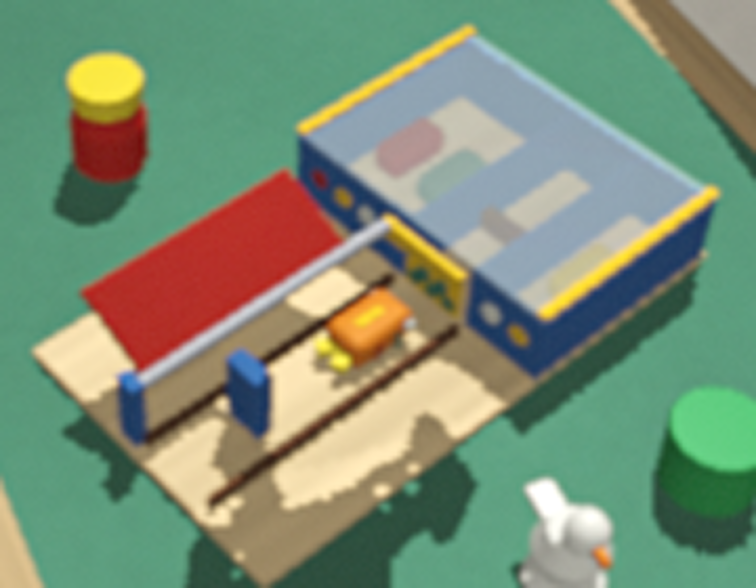

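The crop confirms that the medium paddle is the one in the lane (upright at crop (248,390), fish at (370,325)). Next I'll fit the box pose by casting known corners onto their height planes.

```bash
cat > fit.py <<'E'
from h import *
c=calibration("side")
C=lambda u,v:(u/4.2+215-.4,v/4.2+155-.4)
ang=.41
F=[(C(35,350),.006,(-185,115)),(C(265,585),.006,(-185,-75)),(C(82,292),.0667+.002,(-170,86)),(C(287,170),.0687,(-30,86)),
(C(300,128),.054,(0,95)),(C(470,30),.054,(140,95)),(C(543,315),.054,(0,-95)),(C(716,190),.054,(140,-95)),(C(132,376),.052,(-179,34))]
W=np.array([plane(c,[f[0]],f[1])[0,:2] for f in F]); B=np.array([f[2] for f in F])/1e3
def fit(W,B):
    a=W-W.mean(0);b=B-B.mean(0); th=np.arctan2((b[:,0]*a[:,1]-b[:,1]*a[:,0]).sum(),(a*b).sum())
    R=np.array([[np.cos(th),-np.sin(th)],[np.sin(th),np.cos(th)]]); t=W.mean(0)-R@B.mean(0); return th,R,t
th,R,t=fit(W,B); print("yaw",th,np.degrees(th),"mouth",t); print(((W-t)@R*1e3).round(1).tolist()); print(((W-(B@R.T+t))*1e3).round(1).tolist())
for nm,uv,h in [("upr top ctr",C(250,368),.056),("fish top",C(372,318),.032)]:
    print(nm,((plane(c,[uv],h)[0,:2]-t)@R*1e3).round(1))
E
python3 fit.py; python3 - <<'E'
from fit import *
# scene: check with projected model points
p=cv2.imread("pics/scene0.png");cs=calibration("scene")
L=[(x,y,z) for x,y,z in [(-185,115,6),(-185,-75,6),(-170,86,68.7),(-30,86,68.7),(0,95,54),(140,95,54),(0,-95,54),(140,-95,54),(-179,34,52),(-175,34,48),(0,34,48),(0,0,6),(-185,0,6)]]
P=[np.r_[R@(np.array(l[:2])/1e3)+t,l[2]/1e3] for l in L]
uv=proj(cs,P); x0,y0=150,170;big=cv2.resize(p[y0:y0+130,x0:x0+175],None,fx=4.5,fy=4.5,interpolation=cv2.INTER_CUBIC)
for u in uv: cv2.drawMarker(big,tuple(int(v) for v in (u+.5-[x0,y0])*4.5),(255,0,255),cv2.MARKER_CROSS,14,1)
cv2.imwrite("pics/scene_crop.png",big)
E
```

```text
yaw 0.35286334079351706 20.21758017235498 mouth [ 0.66375427 -0.02552274]
[[-183.1, 112.8], [-194.9, -77.4], [-170.8, 81.5], [-32.2, 72.9], [8.7, 103.0], [146.8, 93.7], [-2.1, -82.9], [138.4, -91.0], [-179.9, 33.4]]
[[2.6, -1.4], [-8.5, -5.6], [0.8, -4.5], [2.5, -13.1], [5.4, 10.5], [6.8, 1.2], [-6.1, 10.6], [-2.8, 3.2], [-0.7, -0.9]]
upr top ctr [-136.1   -5.7]
fish top [-52.  -11.6]
yaw 0.35286334079351706 20.21758017235498 mouth [ 0.66375427 -0.02552274]
[[-183.1, 112.8], [-194.9, -77.4], [-170.8, 81.5], [-32.2, 72.9], [8.7, 103.0], [146.8, 93.7], [-2.1, -82.9], [138.4, -91.0], [-179.9, 33.4]]
[[2.6, -1.4], [-8.5, -5.6], [0.8, -4.5], [2.5, -13.1], [5.4, 10.5], [6.8, 1.2], [-6.1, 10.6], [-2.8, 3.2], [-0.7, -0.9]]
upr top ctr [-136.1   -5.7]
fish top [-52.  -11.6]
```

View pics/scene_crop.png

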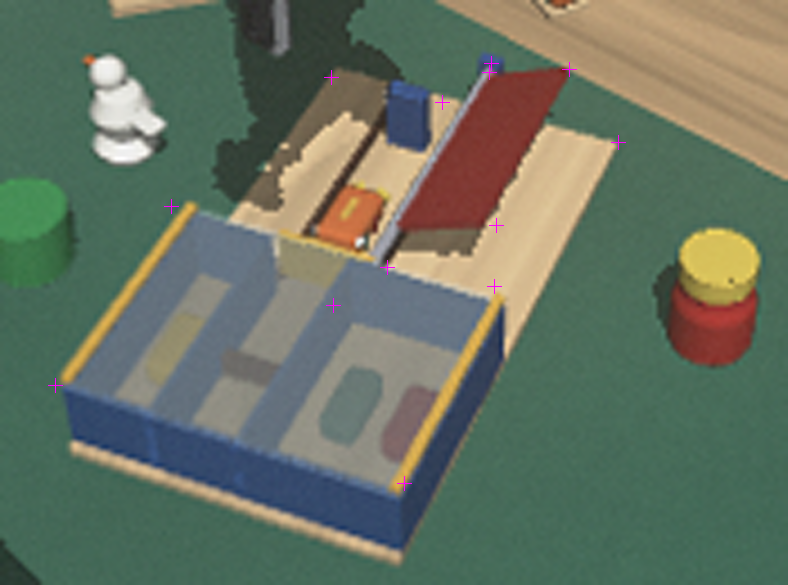

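The residuals follow a clear pattern: the box walls must align with the base plate (y -75 to +115). I'll refit using that and both views.

```bash
sed -i 's/(0,95))/(0,115))/;s/(140,95))/(140,115))/;s/(0,-95))/(0,-75))/;s/(140,-95))/(140,-75))/' fit.py
cat >> fit.py <<'E'
cs=calibration("scene"); S=lambda u,v:(u/4.5+150-.4,v/4.5+170-.4)
print("scene")
G=[(S(619,142),.006,(-185,115)),(S(332,72),.006,(-185,-75)),(S(570,68),.0687,(-170,86)),(S(502,296),.056,(0,115)),(S(398,492),.056,(140,115)),(S(190,205),.056,(0,-75)),(S(65,380),.056,(140,-75)),(S(490,62),.052,(-179,34)),(S(484,229),.0687,(-30,86))]
W2=np.array([plane(cs,[f[0]],f[1])[0,:2] for f in G]); B2=np.array([f[2] for f in G])/1e3
th2,R2,t2=fit(W2,B2); print("yaw",th2,t2,((W2-(B2@R2.T+t2))*1e3).round(1).tolist())
th,R,t=fit(np.r_[W,W2],np.r_[B,B2]); print("joint",th,t)
print("upr scene",((plane(cs,[S(410,88)],.056)[0,:2]-t)@R*1e3).round(1),"fish",((plane(cs,[S(352,205)],.032)[0,:2]-t)@R*1e3).round(1))
print("upr side",((plane(c,[C(250,368)],.056)[0,:2]-t)@R*1e3).round(1))
E
python3 fit.py
```

```text
yaw 0.3046932573926219 17.457637694690504 mouth [ 0.66598537 -0.0368028 ]
[[-187.0, 115.3], [-189.7, -75.2], [-173.3, 84.6], [-34.4, 82.7], [5.0, 114.7], [143.4, 112.1], [3.2, -71.5], [143.9, -72.8], [-180.1, 36.1]]
[[-2.0, -0.3], [-4.4, -1.6], [-2.7, -2.3], [-3.2, -4.5], [4.9, 1.3], [4.1, -1.7], [2.0, 4.3], [3.1, 3.2], [-1.7, 1.7]]
upr top ctr [-134.4   -0.9]
fish top [-50.1  -2.7]
scene
yaw 0.302155182910811 [ 0.66611777 -0.03497059] [[-5.2, -0.6], [0.3, -0.9], [-4.4, -0.3], [3.5, -2.1], [3.9, -1.9], [2.4, 1.3], [1.0, 1.4], [-1.4, -0.5], [0.1, 3.4]]
joint 0.3034234875424104 [ 0.66605161 -0.03588675]
upr scene [-135.3    1.2] fish [-53.2  -0.7]
upr side [-134.7   -1.9]
```

The two views agree: mouth (0.666, -0.036), yaw 0.303 rad. The upright's rear face is at box x ≈ -141 and the paddle origin is at -51. Next I'll hover over box (-157, 37) with tool y across the lane and the fingers about 58 mm apart.

step_arm(
  commands=[
    {"fingers":-0.36,"dx":-0.047,"dy":-0.169,"dz":0.05,"roll":10},
    {"fingers":-0.36,"dx":-0.047,"dy":-0.169,"dz":0.1,"roll":20},
    {"fingers":-0.36,"dx":-0.047,"dy":-0.169,"dz":0.1,"roll":30},
    {"fingers":-0.36,"dx":-0.047,"dy":-0.169,"dz":0.11,"roll":40},
    {"fingers":-0.36,"dx":-0.047,"dy":-0.169,"dz":0.11,"roll":50},
    {"fingers":-0.36,"dx":-0.047,"dy":-0.169,"dz":0.11,"roll":60},
    {"fingers":-0.36,"dx":-0.047,"dy":-0.169,"dz":0.11,"roll":70},
    {"fingers":-0.36,"dx":-0.047,"dy":-0.169,"dz":0.11,"roll":72.6},
  ],
  squeeze=20,
)

```text
time: 1.1
tool_pos: [0.5055, -0.047, 0.1208]
tcp_rot: [-3.106, -0.471, 0.002]
wrist_force: [-0.3, -0.2, 0.2]
width: 0.681
grip_force: 0.0
```

```bash
cat > st.py <<'E'
from h import *
from scipy.spatial.transform import Rotation as Ro
R=np.array([[np.cos(.3034),-np.sin(.3034)],[np.sin(.3034),np.cos(.3034)]]); t=np.array([.66605,-.03589])
def tob(P): P=np.asarray(P); return np.c_[(P[...,:2].reshape(-1,2)-t)@R,P[...,2].reshape(-1)]*1e3
s=read_state(); M=Ro.from_rotvec(s["tcp_rot"]).as_matrix()
print("t",s["time"],"box",tob(s["tool_pos"]).round(1),"w",s["width"],"F",s["wrist_force"].round(2),"yaw x",np.degrees(np.arctan2(M[1,0],M[0,0])),"zax",M[:,2].round(3))
E
python3 st.py; python3 - <<'E'
from h import *
p,d,c=grab("side"); np.save("side1.npy",d); cv2.imwrite("pics/side1.png",cv2.resize(p[100:300,190:400],None,fx=3,fy=3,interpolation=cv2.INTER_CUBIC))
E
```

```text
t 1.1 box [[-156.6   37.4  120.8]] w 0.6808861952990312 F [-0.3  -0.16  0.15] yaw x 17.25340138887092 zax [-0.001  0.    -1.   ]
```

View pics/side1.png

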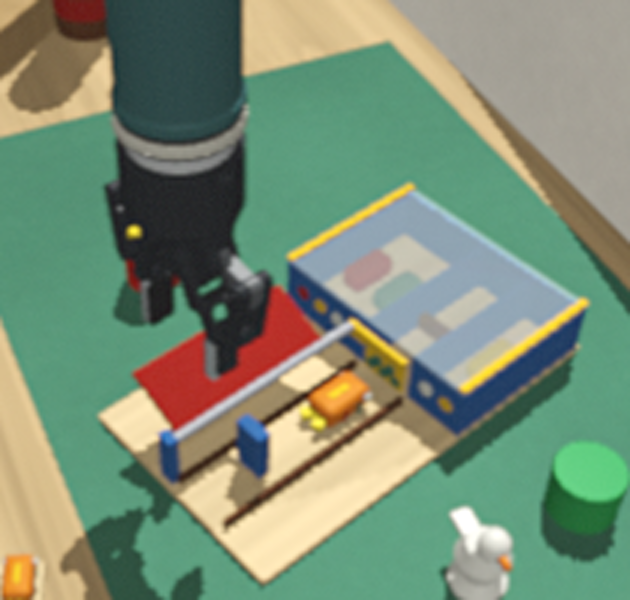

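The right fingertip is at crop (217,370) and the left one at (152,315), both above the tab. I'll measure their tip positions by depth.

```bash
python3 - <<'E'
from st import *
d=np.load("side1.npy"); c=calibration("side")
for nm,u,v in [("B low",217,368),("B mid",217,355),("A low",153,314),("A mid",153,300)]:
    uv=np.array([[u/3+190-.3,v/3+100-.3]]); print(nm,tob(pts(d,c,uv)).round(1))
# expected tip px for gap inner 58, centre 7mm out, at several z
for z in (120,130): 
  for y in (1.4,73.4):
    P=np.r_[R@np.array([-.1566,y/1e3])+t,z/1e3]; print(z,y,((proj(c,P)-[190,100]+.3)*3).round())
E
```

```text
t 1.15 box [[-156.5   37.4  120.8]] w 0.6782258106411453 F [ 0.34  1.07 -0.48] yaw x 17.230431297034364 zax [-0.001  0.    -1.   ]
B low [[-163.4    1.1  135.7]]
B mid [[-163.6    0.5  148.4]]
A low [[-165.8   64.8  137.7]]
A mid [[-165.    64.6  150.4]]
120 1.4 [[225. 379.]]
120 73.4 [[157. 319.]]
130 1.4 [[225. 369.]]
130 73.4 [[157. 309.]]
```

step_arm(
  commands=[
    {"fingers":-0.36,"dz":0.03},
    {"fingers":-0.36,"dz":0.05},
    {"fingers":-0.36,"dz":0.06},
    {"fingers":-0.36,"dz":0.07},
    {"fingers":-0.36,"dz":0.08},
    {"fingers":-0.36,"dz":0.08},
  ],
)

```text
invalid input
```

```bash
python3 st.py; python3 - <<'E'
from h import *
p,d,c=grab("side"); np.save("side2.npy",d); cv2.imwrite("pics/side2.png",cv2.resize(p[150:290,210:370],None,fx=4,fy=4,interpolation=cv2.INTER_CUBIC))
E
```

```text
t 1.15 box [[-156.5   37.4  120.8]] w 0.6782258106411453 F [ 0.34  1.07 -0.48] yaw x 17.230431297034364 zax [-0.001  0.    -1.   ]
```

View pics/side2.png

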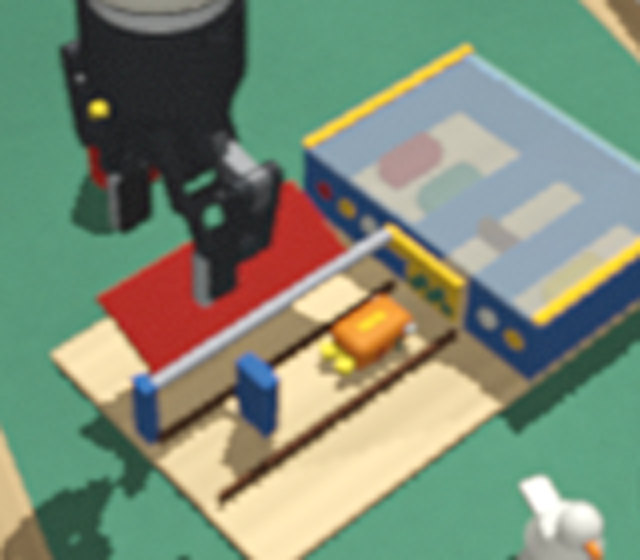

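The arm has not moved, because that call was refused ("invalid input"). I'll resend it with every field filled in.

step_arm(
  commands=[
    {"fingers":-0.36,"dx":0,"dy":0,"dz":0.03,"roll":0},
    {"fingers":-0.36,"dx":0,"dy":0,"dz":0.05,"roll":0},
    {"fingers":-0.36,"dx":0,"dy":0,"dz":0.06,"roll":0},
    {"fingers":-0.36,"dx":0,"dy":0,"dz":0.07,"roll":0},
    {"fingers":-0.36,"dx":0,"dy":0,"dz":0.08,"roll":0},
    {"fingers":-0.36,"dx":0,"dy":0,"dz":0.08,"roll":0},
  ],
  squeeze=20,
)

```text
time: 1.95
tool_pos: [0.5061, -0.0469, 0.0411]
tcp_rot: [-3.105, -0.475, 0.0]
wrist_force: [-0.4, 1.6, 2.8]
width: 0.679
grip_force: 1.3
```

```bash
python3 st.py; python3 - <<'E'
from h import *
p,d,c=grab("side"); np.save("side3.npy",d); cv2.imwrite("pics/side3.png",cv2.resize(p[150:290,210:370],None,fx=4,fy=4,interpolation=cv2.INTER_CUBIC))
E
```

```text
t 1.95 box [[-155.9   37.3   41.1]] w 0.6785899707062704 F [-0.44  1.65  2.79] yaw x 17.401720970089695 zax [-0.  0. -1.]
```

View pics/side3.png

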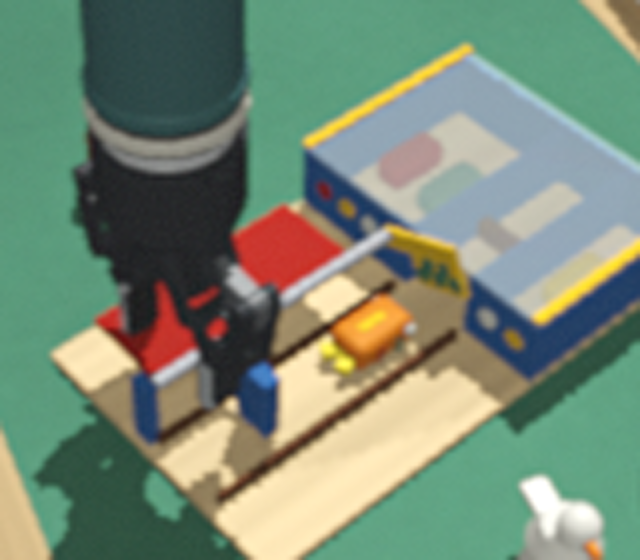

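Finger A has tilted the tab, finger B sits behind the upright at crop (225,375), and the flap is partly open. I'll press further down towards the hard stop.

step_arm(
  commands=[
    {"fingers":-0.36,"dx":0,"dy":0,"dz":0.006,"roll":0},
    {"fingers":-0.36,"dx":0,"dy":0,"dz":0.011,"roll":0},
    {"fingers":-0.36,"dx":0,"dy":0,"dz":0.015,"roll":0},
    {"fingers":-0.36,"dx":0,"dy":0,"dz":0.015,"roll":0},
  ],
  squeeze=20,
)

```text
time: 2.5
tool_pos: [0.5064, -0.047, 0.0263]
tcp_rot: [-3.105, -0.475, -0.001]
wrist_force: [0.6, 0.6, 4.4]
width: 0.679
grip_force: 1.8
```

```bash
python3 st.py; cat > fl.py <<'E'
from st import *
# flap angle from tab plane by side depth; paddle upright/fish position by depth
p,d,c=grab("side"); hsv=cv2.cvtColor(p,cv2.COLOR_BGR2HSV)
def m(lo,hi,x0,x1,y0,y1,z0=3):
    ys,xs=np.where((cv2.inRange(hsv,lo,hi)>0)&(d>0)); b=tob(pts(d,c,np.c_[xs,ys])); k=(b[:,0]>x0)&(b[:,0]<x1)&(b[:,1]>y0)&(b[:,1]<y1)&(b[:,2]>z0); return b[k]
b=m((0,150,50),(6,255,255),-175,-20,25,100,10); k=np.polyfit(b[:,1],b[:,2],1)
for _ in range(4): r=abs(b[:,2]-np.polyval(k,b[:,1])); k=np.polyfit(b[r<4,1],b[r<4,2],1)
print("tab n",len(b),"slope angle",np.arctan(k[0]),"flap~",.41-np.arctan(k[0]),"z at 69",np.polyval(k,69))
b=m((7,180,120),(17,255,255),-120,80,-30,30,10); print("fish",len(b),b.mean(0).round(1),b[:,0].min().round(1),b[:,0].max().round(1))
b=m((105,120,40),(125,255,255),-160,-20,-20,20,25); print("upright",len(b),np.median(b,0).round(1) if len(b) else "", np.percentile(b[:,0],[5,95]).round(1) if len(b) else "")
E
python3 fl.py
```

```text
t 2.5 box [[-155.6   37.1   26.3]] w 0.6785545773799706 F [0.57 0.62 4.36] yaw x 17.380078562462078 zax [ 0.001  0.    -1.   ]
t 2.5 box [[-155.6   37.1   26.3]] w 0.6785545773799706 F [0.57 0.62 4.36] yaw x 17.380078562462078 zax [ 0.001  0.    -1.   ]
tab n 309 slope angle -0.46292909693855655 flap~ 0.8729290969385566 z at 69 27.79239378425592
fish 164 [-53.5  -3.1  27. ] -71.5 -17.2
upright 60 [-138.2  -10.2   39.7] [-139.6 -133.7]
```

The flap is at about 0.87 rad with 4.4 N on it, so it is held open. I'll press 1 mm more and push slowly.

step_arm(
  commands=[
    {"fingers":-0.36,"dx":0.002,"dy":0,"dz":0.001,"roll":0},
    {"fingers":-0.36,"dx":0.006,"dy":0,"dz":0.001,"roll":0},
    {"fingers":-0.36,"dx":0.011,"dy":0,"dz":0.001,"roll":0},
    {"fingers":-0.36,"dx":0.016,"dy":0,"dz":0.001,"roll":0},
    {"fingers":-0.36,"dx":0.021,"dy":0,"dz":0.001,"roll":0},
    {"fingers":-0.36,"dx":0.025,"dy":0,"dz":0.001,"roll":0},
  ],
  squeeze=20,
)

```text
time: 3.3
tool_pos: [0.5301, -0.0393, 0.0252]
tcp_rot: [-3.105, -0.475, 0.0]
wrist_force: [-4.2, 0.3, 3.0]
width: 0.678
grip_force: 2.2
```

```bash
python3 fl.py
```

```text
t 3.3 box [[-130.8   37.4   25.2]] w 0.6781971584676846 F [-4.19  0.27  2.99] yaw x 17.408276360499332 zax [-0.  0. -1.]
tab n 291 slope angle -0.4782601163319083 flap~ 0.8882601163319083 z at 69 26.907750202287026
fish 156 [-35.3  -5.2  27.4] -52.5 -12.8
upright 53 [-119.5  -10.9   40.7] [-122.7 -115.2]
```

The paddle advances with the finger and the flap is at about 0.89. The paddle origin is at about -32, so I'll continue.

step_arm(
  commands=[
    {"fingers":-0.36,"dx":0.005,"dy":0,"dz":0,"roll":0},
    {"fingers":-0.36,"dx":0.01,"dy":0,"dz":0,"roll":0},
    {"fingers":-0.36,"dx":0.016,"dy":0,"dz":0,"roll":0},
    {"fingers":-0.36,"dx":0.022,"dy":0,"dz":0,"roll":0},
    {"fingers":-0.36,"dx":0.028,"dy":0,"dz":0,"roll":0},
    {"fingers":-0.36,"dx":0.034,"dy":0,"dz":0,"roll":0},
    {"fingers":-0.36,"dx":0.04,"dy":0,"dz":0,"roll":0},
    {"fingers":-0.36,"dx":0.045,"dy":0,"dz":0,"roll":0},
  ],
  squeeze=20,
)

```text
time: 4.35
tool_pos: [0.5732, -0.0259, 0.0253]
tcp_rot: [-3.105, -0.475, -0.0]
wrist_force: [-3.8, 0.3, 5.3]
width: 0.684
grip_force: 2.5
```

```bash
python3 fl.py
```

```text
t 4.35 box [[-85.6  37.2  25.3]] w 0.6835567949397573 F [-3.76  0.33  5.29] yaw x 17.402687552456683 zax [ 0.  0. -1.]
tab n 401 slope angle -0.47250825918252803 flap~ 0.882508259182528 z at 69 27.197598196774784
fish 81 [ 0.3 -7.6 27.8] -7.6 13.5
upright 57 [-74.2 -10.4  40.3] [-79.5 -71.1]
```

step_arm(
  commands=[
    {"fingers":-0.36,"dx":0.005,"dy":0,"dz":0,"roll":0},
    {"fingers":-0.36,"dx":0.01,"dy":0,"dz":0,"roll":0},
    {"fingers":-0.36,"dx":0.015,"dy":0,"dz":0,"roll":0},
    {"fingers":-0.36,"dx":0.019,"dy":0,"dz":0,"roll":0},
    {"fingers":-0.36,"dx":0.022,"dy":0,"dz":0,"roll":0},
    {"fingers":-0.36,"dx":0.024,"dy":0,"dz":0,"roll":0},
    {"fingers":-0.36,"dx":0.026,"dy":0,"dz":0,"roll":0},
  ],
  squeeze=20,
)

```text
time: 5.28
tool_pos: [0.5959, -0.0188, 0.0252]
tcp_rot: [3.105, 0.475, -0.007]
wrist_force: [-12.1, -3.3, 10.2]
width: 0.681
grip_force: 7.0
```

```bash
python3 fl.py
```

```text
t 5.275 box [[-61.9  37.3  25.2]] w 0.68130138183189 F [-12.13  -3.35  10.2 ] yaw x 17.399470897330062 zax [-0.004 -0.001 -1.   ]
tab n 481 slope angle -0.47680960254296345 flap~ 0.8868096025429635 z at 69 27.014221352971667
fish 5 [17.3 -2.7 25. ] 15.8 18.1
upright 57 [-50.4 -11.1  39.1] [-53.9 -45.8]
```

The push force rose to 12 N, which suggests the stop. I'll back off 8 mm with the tab still held, then check the position in both views.

step_arm(
  commands=[
    {"fingers":-0.36,"dx":-0.003,"dy":0,"dz":0,"roll":0},
    {"fingers":-0.36,"dx":-0.006,"dy":0,"dz":0,"roll":0},
    {"fingers":-0.36,"dx":-0.01,"dy":0,"dz":0,"roll":0},
    {"fingers":-0.36,"dx":-0.01,"dy":0,"dz":0,"roll":0},
  ],
  squeeze=20,
)

```text
time: 5.82
tool_pos: [0.5891, -0.0215, 0.026]
tcp_rot: [3.105, 0.475, 0.004]
wrist_force: [2.2, 1.9, 3.9]
width: 0.678
grip_force: 1.9
```

```bash
python3 fl.py; python3 - <<'E'
from h import *
a,d,c=grab("scene"); b,d2,c2=grab("side")
f=lambda p,x,y:cv2.resize(p[y:y+110,x:x+100],None,fx=4,fy=4,interpolation=cv2.INTER_CUBIC)
cv2.imwrite("pics/both4.png",np.hstack([f(a,175,165),f(b,265,175)]))
E
```

```text
t 5.825 box [[-69.1  36.7  26. ]] w 0.6784440195436097 F [2.24 1.91 3.92] yaw x 17.39654630854632 zax [ 0.002 -0.    -1.   ]
tab n 471 slope angle -0.4657331411292222 flap~ 0.8757331411292222 z at 69 27.667122203898963
fish 3 [17.5 -3.3 24. ] 17.0 18.0
upright 64 [-50.4 -10.3  38.5] [-52.3 -47.1]
```

View pics/both4.png

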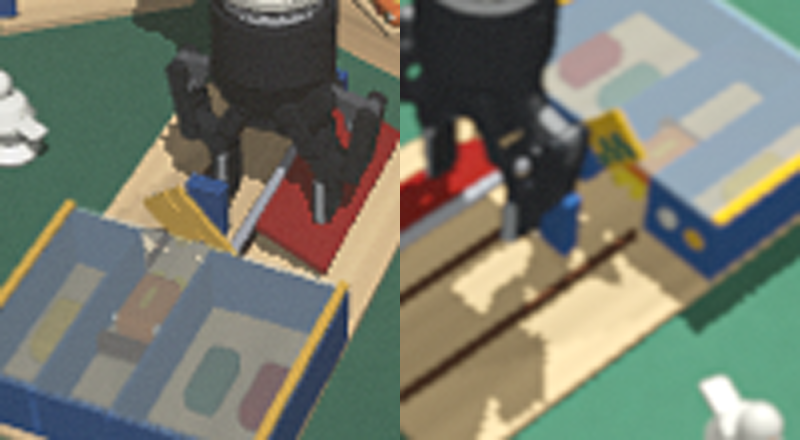

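The scene half shows the fish inside, right at the stop bar (145,310 / 115,345). The upright top is at (208,183) and the plate is held open. I'll put a number on it with the upright top.

```bash
python3 - <<'E'
from st import *
cs=calibration("scene")
uv=np.array([[208/4+175-.4,183/4+165-.4]]); print("upright top centre",tob(plane(cs,uv,.056)))
for n,u,v,h in [("fish tail/front edge near bar L",100,338,.02),("stop bar top L",100,345,.02)]: print(n,tob(plane(cs,[[u/4+175-.4,v/4+165-.4]],h)))
for x in (36,42): 
  P=[np.r_[R@(np.array([x-84,0])/1e3)+t,.056]]; print(x,(proj(cs,P)-[175,165]+.4)*4)
E
```

```text
t 5.975 box [[-69.4  36.8  25.8]] w 0.6778205544407234 F [1.36 0.24 3.76] yaw x 17.39953157757934 zax [ 0.002 -0.    -1.   ]
upright top centre [[-45.7158093    0.22722272  56.        ]]
fish tail/front edge near bar L [[ 69.69645854 -21.28481504  20.        ]]
stop bar top L [[ 74.75634167 -18.73154183  20.        ]]
36 [[209.15232628 180.62004615]]
42 [[205.25893449 186.64512498]]
```

The estimates put the origin at 38–39, give or take a few mm. I'll nudge slightly further once to confirm a rigid stop.

step_arm(
  commands=[
    {"fingers":-0.36,"dx":0.004,"dy":0,"dz":0,"roll":0},
    {"fingers":-0.36,"dx":0.007,"dy":0,"dz":0,"roll":0},
    {"fingers":-0.36,"dx":0.009,"dy":0,"dz":0,"roll":0},
    {"fingers":-0.36,"dx":0.01,"dy":0,"dz":0,"roll":0},
    {"fingers":-0.36,"dx":0.011,"dy":0,"dz":0,"roll":0},
    {"fingers":-0.36,"dx":0.011,"dy":0,"dz":0,"roll":0},
  ],
  squeeze=20,
)

```text
time: 6.72
tool_pos: [0.5956, -0.0183, 0.0244]
tcp_rot: [-3.105, -0.475, 0.01]
wrist_force: [-9.7, -0.2, 7.1]
width: 0.68
grip_force: 4.9
```

```bash
python3 fl.py
```

```text
t 6.725 box [[-62.   37.8  24.4]] w 0.6800142535638516 F [-9.68 -0.23  7.08] yaw x 17.38988999858115 zax [-0.006 -0.    -1.   ]
tab n 467 slope angle -0.487332790563591 flap~ 0.897332790563591 z at 69 26.563079413905356
fish 5 [17.7 -2.4 24.5] 16.1 19.1
upright 58 [-50.5 -10.9  40.2] [-55.8 -45.8]
```

Same position (-62.0) with the force rising again, so it is at the rigid stop. I'll back off, then raise slowly so the flap closes.

step_arm(
  commands=[
    {"fingers":-0.36,"dx":-0.004,"dy":0,"dz":0,"roll":0},
    {"fingers":-0.36,"dx":-0.008,"dy":0,"dz":0,"roll":0},
    {"fingers":-0.36,"dx":-0.014,"dy":0,"dz":0,"roll":0},
    {"fingers":-0.36,"dx":-0.014,"dy":0,"dz":-0.007,"roll":0},
    {"fingers":-0.36,"dx":-0.014,"dy":0,"dz":-0.014,"roll":0},
    {"fingers":-0.36,"dx":-0.014,"dy":0,"dz":-0.021,"roll":0},
    {"fingers":-0.36,"dx":-0.014,"dy":0,"dz":-0.028,"roll":0},
    {"fingers":-0.36,"dx":-0.014,"dy":0,"dz":-0.035,"roll":0},
  ],
  squeeze=20,
)

```text
time: 7.78
tool_pos: [0.5853, -0.0225, 0.0607]
tcp_rot: [3.105, 0.475, 0.0]
wrist_force: [0.7, 0.5, 0.5]
width: 0.679
grip_force: 0.0
```

step_arm(
  commands=[
    {"fingers":-0.36,"dx":0,"dy":0,"dz":-0.01,"roll":0},
    {"fingers":-0.36,"dx":0,"dy":0,"dz":-0.03,"roll":0},
    {"fingers":-0.36,"dx":0,"dy":0,"dz":-0.07,"roll":0},
    {"fingers":-0.36,"dx":0,"dy":0,"dz":-0.12,"roll":0},
    {"fingers":-0.36,"dx":0,"dy":0,"dz":-0.16,"roll":0},
    {"fingers":-0.36,"dx":0,"dy":0,"dz":-0.16,"roll":0},
    {"fingers":-0.36,"dx":0,"dy":0,"dz":-0.16,"roll":0},
  ],
  squeeze=20,
)

```text
time: 8.65
tool_pos: [0.585, -0.0221, 0.2208]
tcp_rot: [3.105, 0.475, 0.001]
wrist_force: [-0.1, -0.1, 0.0]
width: 0.676
grip_force: 0.0
```

```bash
python3 fl.py; python3 - <<'E'
from h import *
a,d,c=grab("scene"); b,d2,c2=grab("side")
f=lambda p,x,y:cv2.resize(p[y:y+110,x:x+100],None,fx=4,fy=4,interpolation=cv2.INTER_CUBIC)
cv2.imwrite("pics/both5.png",np.hstack([f(a,175,165),f(b,265,175)]))
E
```

```text
t 8.65 box [[-73.2  37.4 220.8]] w 0.6760719145434517 F [-0.07 -0.14  0.03] yaw x 17.403170627554395 zax [ 0. -0. -1.]
tab n 1253 slope angle 0.40022721176561743 flap~ 0.009772788234382546 z at 69 60.136332095947594
fish 2 [17.9 -1.2 25.5] 17.2 18.5
upright 109 [-50.3  -4.   47.1] [-51.9 -42.7]
```

View pics/both5.png

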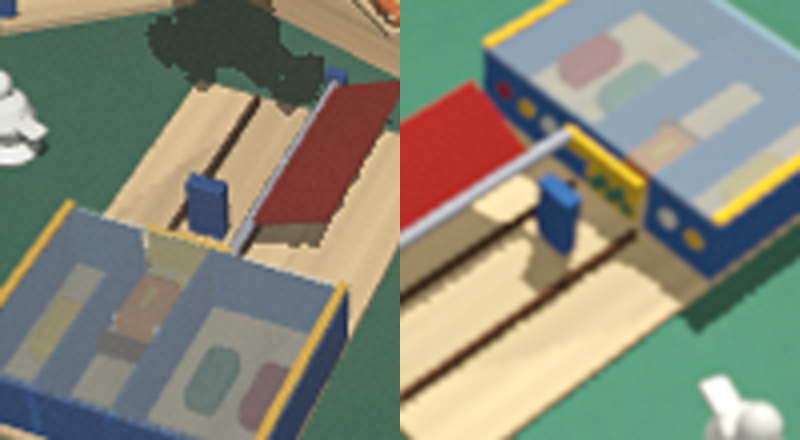

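The flap is closed (about 0.01 rad), the fish is inside at the stop bar, the upright stands upright outside, and the hand is clear. Handing in.

```bash
python3 -c "
from workcell import *
print(finish_job())"
```

```text
the job is handed in; nothing more can be done
None
```

I handed in the job at about 8.7 s: the fish was pushed under the held-open flap to a firm stop, and the flap closed behind it (about 0.01 rad) with the hand clear; image estimates put the paddle origin at 38–39 mm (36 mm needed), and no pass/fail verdict was returned.

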